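# Clear the wax off a cold plate and take its temperature with a surface probe

### The job

Scrape the three loose wax chips off the cold plate into the waste tray along its front, using the scraper and not your fingers, then stand the scraper back on the bench; leave the mould on the plate and the things around it where they are. Then take the surface probe out of its stand and hold it upright on the plate with its tip inside the marked ring, pressing gently so that the sprung tip is about half in. Finish while still holding it there: do not put it down or let go.

Things in the scene. Friction and masses are not known exactly. Their poses are not given: they have to be found in the camera images.
- unit: Cold plate of a histology bench (fixed): white housing, x -100 to +115 mm, y -200 to +158 mm, with a bare dark-anodised metal plate on top, a grey control strip along its -y end and an open waste tray along its front (-x). Origin on the bench under the plate's centre, z up. A lip 7 mm high runs along its back (x +101) and both ends (y -150, +150); the front edge is open.
- plate_center (a point): Centre of the plate's flat level top, 90 mm above the bench; axes as the unit's. The plate measures 200 (x) by 300 (y) mm: its front edge is at x = -100 mm from here.
- tray_in (a point): Centre of the waste tray's floor, 19 mm above the bench; axes as the unit's. The open steel tray lies against the plate's front edge, 77 (x) by 302 (y) mm inside, rim 60 mm above the bench (30 mm below the plate), so what is pushed over the plate's front edge drops in.
- spot: Marked spot: thin light ring printed on the plate, inner diameter 26 mm, with four short ticks outside it. Origin at its centre, on the plate's top. A chip may lie on it at first.
- chip1: Loose off-white wax chip on the plate, about 28 x 22 x 12 mm, 11 g. Origin at the centre of its underside.
- chip2: Loose off-white wax chip on the plate, about 26 x 23 x 13 mm, 12 g. Origin at the centre of its underside.
- chip3: Loose off-white wax chip on the plate, about 30 x 21 x 11 mm, 10 g. Origin at the centre of its underside. The three chips' origins lie within 105 mm of each other along the unit's y.
- scraper: Scraper block standing on the bench on its flat foot, to the left or right of the unit, about 0.18 kg. Foot 150 mm long (y) by 29 mm (x) and 20 mm high with a steel blade 30 mm high on its -x face, flush with the foot; upright grip ridge above it 110 mm long (y), 22 mm thick (x), from 20 to 72 mm high. Origin at the centre of the foot's underside, z up. Pinch the ridge across its 22 mm.
- stand: Probe stand (fixed), on the other side of the unit from the scraper: round dark base of 92 mm diameter with a short black socket (40 mm diameter) that leans 0.30 rad (17 degrees), its top towards the stand's -x. Origin under the base's centre.
- probe: Surface-temperature probe, about 0.12 kg, tip down in the leaning socket. Its z runs from tip to handle; origin at the face of the extended tip. Along z: thin tip and sleeve (8 mm) to 40 mm, plug (17 mm) to 62, collar (40 mm) to 68, seated on the socket's rim, flat-sided handle to 146 mm, 26 (x) by 22 mm (y). Its y is level in the stand. Draw it out along its own axis: 62 mm of it is inside.
- probe_grip (a point): Grip point on the probe's handle, 114 mm above the tip's face along the probe's z; axes as the probe's.
- tip (a joint): How far the probe's sprung tip is pushed in: 0 out, 0.010 m fully in. The spring takes 1 N to start it and 0.5 N for each mm more (3.5 N half in, 6 N at the stop).
- tip_face (a point): Centre of the flat face of the probe's sprung tip, a copper disc of 10 mm diameter.
- mould: Steel mould with a white cassette on it, 41 x 29 x 15 mm, on the plate near its -y end; to be left where it is. Origin at the centre of its underside.
- bottle: Glass bottle with a blue cap, 72 mm diameter, 165 mm high, on the bench beyond the unit. Leave alone.
- wash_bottle: White wash bottle with a bent yellow spout, 64 mm diameter, 195 mm high, beyond the unit. Leave alone.
- tube_rack: Red rack of capped tubes, 60 x 130 x 65 mm, beyond the unit. Leave alone.
- cassettes: Stack of white cassettes, 41 x 29 x 39 mm, on the robot's side of the bench, left. Leave alone.
- slide_box: Flat slide box, 87 x 97 x 33 mm, on the robot's side of the bench, right. Leave alone.
- forceps_jar: Glass jar with forceps, 60 mm diameter, 130 mm high, on the bench to the left, beyond whatever stands beside the unit there. Leave alone.

How it is judged:
By the outcome, as a careful person would: the job done as asked, in the order asked, and still so for the second after the job is handed in, while the arm keeps its last pose, push and grip.
It also fails if it takes over 67 s, if anything falls off the work surface, if the arm or the gripper's body presses on something with over 40 N, if the wrist force passes 120 N, or if a joint passes its speed limit or range.

### The arm

A 6-joint arm with a two-finger parallel gripper is mounted at the origin on the work surface. World frame = base frame: x ahead of the robot, y to its left, z up, the work surface at z = 0. Lengths are in mm, angles in rad, forces in N, time in s.
With the tool pointing down it reaches from about 300 to 775 mm from the base axis. Payload 14.6 kg.
Tool frame: the origin (TCP) lies between the finger pads; the fingertips stand 19 mm ahead of it and the grasp point (between the pads) is the TCP; x points along the fingers, y is the direction in which the jaws open and shut, and the axes are right-handed (so a half turn about x gives the same grasp; the last joint's range is limited). The gripper opens to 94 mm and grips with 3 to 60 N. Pads are 16 mm wide; open, the fingers measure 119 mm over their backs; the gripper's body (75 mm by 177 mm) begins 78 mm behind the grasp point.
Start: joints at [-1.349, 0.3, 1.521, -0, 1.321, -0.067], TCP at [156.634, -527.214, 224.446] pointing down, gripper open.
Joint ranges: [-3.03, 3.03], [-0.79, 2.21], [0.23, 2.52], [-1.04, 4.18], [0, 3.07], [-2.55, 2.55]. Speed limits (rad/s): [2.22, 2.22, 2.57, 3.14, 3.14, 3.14].

### API

Orientations are given as [roll, pitch, yaw] about the fixed x, y, z axes, in that order (R = Rz(yaw) Ry(pitch) Rx(roll)).
In Python, from cell import manip gives the robot as it stands.
- The arm moves only by the tool jog_arm, never from a script. Its argument "series" is one flat list of numbers, 7 for each row, row after row: the turn, a rotation vector about the world's x, y, z in rad, then the shift along the world's x, y, z in m, then the opening, from -1 (shut) to 1 (fully open). A call has 1 to 20 rows; each row is the pose to reach, as a shift and turn from the pose commanded when the call began; what a row does not reach only later rows make up. A row lasts 1/8 s, in which the tool goes at most 62.5 mm and 10.7 degrees, less where a joint would pass 70% of its speed; a pose out of reach is approached as far as the arm can. A call with a gripper value outside its range is refused whole. The fingers move at their own pace and stop on an object; "squeeze" is the grip in N (left out, the last holds). Time passes only in rows, so rows that repeat a pose let the fingers close. It gives the time, the measured TCP pose, the force and the opening at its end, in the units of the state.
- manip.read_state(): the state, without advancing time (a new reading comes with each control period).
- manip.camera(name): name is "scene" or "top" or "wrist"; returns a dict with "color" (480x640x3 uint8, blue, green, red), "range_z" (480x640 float32, mm along the optical axis (not along the pixel's ray), 0 where there is no reading), "fx", "fy", "cx", "cy" (pixels), "pose" (4x4, takes a point from camera to world coordinates); the wrist camera has in their place "mount" (4x4, takes a point from camera to tool coordinates, whose origin is the TCP and whose axes are the tool frame's). Camera axes: x right, y down, z forward; pixel columns grow to the right and rows downward; lengths in mm; the calibration is good to about 2 mm. A picture is of the moment at which its call begins: read the wrist's pose just before it.
- manip.sign_off(): hands the job in, once; it reports no verdict.
The state is a dict: "clock": time; "joints": joint angles; "qd": joint speeds; "effort": joint torques, N m; "eef_pos": TCP position; "eef_rot": TCP orientation; "wrist_force": force on the tool from outside, world axes, zero at the start; "moment": the same for the moment, N m; "finger_gap": finger opening in mm.
Only numpy, scipy, OpenCV 4.12 (cv2) and the standard library are available. Lean on these libraries where they do the work, as an engineer would, in place of code of your own. Each camera call takes 0.05 s, during which the arm holds its last target.

## Working session

There is one attempt and no reset: what is moved stays moved. The work goes in short steps, Python scripts to look and compute and a tool call to move; the robot and the scene stay as the last step left them, time stands still between calls to the robot, and variables do not carry over. Pictures are saved under pics/ and viewed, and the job is handed in when it is done.

Besides the shell and the picture viewer there is one more tool, called as name(argument=value, ...) on one line, values as JSON. jog_arm: Moves the arm, as the interface text tells. Its arguments: {"type":"object","properties":{"series":{"type":"array","items":{"type":"number"}},"squeeze":{"type":"number"}},"required":["series"]}

```bash
mkdir -p pics; ls
python3 - <<'E'
from cell import manip
import cv2,numpy as np
s=manip.read_state()
print(s)
for n in ["scene","top"]:
    c=manip.camera(n); cv2.imwrite(f"pics/{n}0.png",c["color"]); np.savez(f"{n}0.npz",**c)
    print(n,c["fx"],c["cx"],c["cy"],c["pose"].round(3).tolist())
E
```

```text
pics
{'clock': 0.0, 'joints': array([-1.34858543e+00,  3.00468965e-01,  1.52162571e+00,  3.84683322e-05,
        1.32067992e+00, -6.65871237e-02]), 'qd': array([-0.0025009 ,  0.00021196,  0.00051937,  0.00042231, -0.00068595,
        0.00044871]), 'effort': array([-8.33389549e-04, -5.31804299e+01, -3.52742743e+01,  7.08388863e-02,
        2.43695697e-02, -7.44516274e-05]), 'eef_pos': array([ 156.5971321 , -526.97116161,  223.86860788]), 'eef_rot': array([-1.66889763,  1.5696138 ,  1.76148351]), 'wrist_force': array([-1.07561878,  0.48605681,  0.67624371]), 'moment': array([0.00293876, 0.00377024, 0.02346611]), 'finger_gap': 93.76421085677332}
scene 463.10870715957435 318.4054510707796 237.03098433166176 [[0.821, 0.383, -0.423, 991.702], [0.57, -0.579, 0.583, -593.752], [-0.022, -0.72, -0.694, 812.983], [0.0, 0.0, 0.0, 1.0]]
top 513.4511819887706 313.71165565370575 234.3199402854475 [[0.013, -0.981, 0.193, 348.109], [-1.0, -0.012, 0.006, 0.997], [-0.004, -0.193, -0.981, 1136.273], [0.0, 0.0, 0.0, 1.0]]
```

View pics/scene0.png

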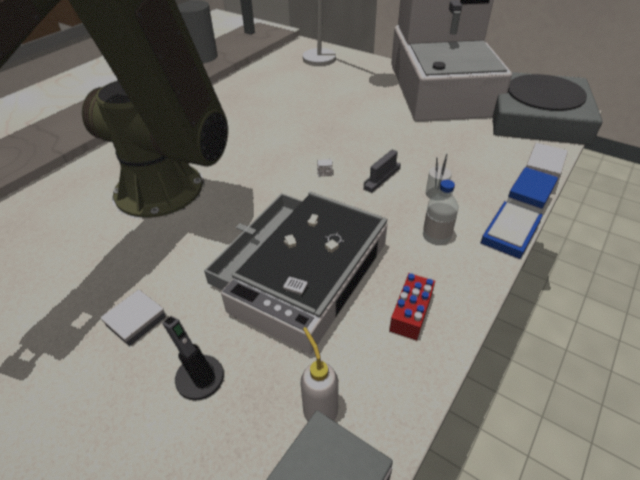

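View pics/top0.png

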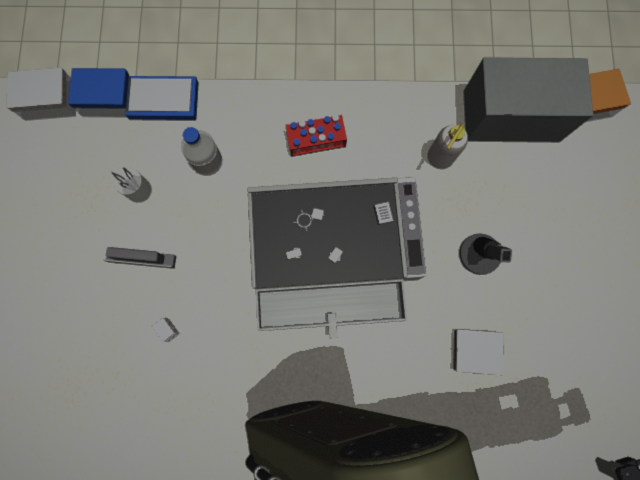

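```bash
cat > h.py <<'E'
import numpy as np,cv2
def cloud(c,T=None):
    z=c["range_z"].astype(float);v,u=np.mgrid[0:480,0:640]
    P=np.stack([(u-c["cx"])/c["fx"]*z,(v-c["cy"])/c["fy"]*z,z],-1)
    T=c["pose"] if T is None else T
    W=P@T[:3,:3].T+T[:3,3]; W[z<=0]=np.nan
    return W
def px(c,u,v,h):
    """pixel onto plane z=h"""
    d=c["pose"][:3,:3]@np.array([(u-c["cx"])/c["fx"],(v-c["cy"])/c["fy"],1]);o=c["pose"][:3,3]
    return o+d*(h-o[2])/d[2]
def rect(W,m):
    p=W[m][:,:2].astype(np.float32); return cv2.minAreaRect(p)
E
python3 - <<'E'
from h import *
for n in["top","scene"]:
    c=dict(np.load(n+"0.npz"));W=cloud(c);
    x,y,z=W[...,0],W[...,1],W[...,2]
    print(n,"bench z",np.nanmedian(z[(abs(z)<15)]))
    m=(z>84)&(z<96)&(x>350)&(x<700)&(abs(y)<250); print("plate",m.sum(),np.median(z[m]),rect(W,m))
    print(np.percentile(x[m],[1,99]),np.percentile(y[m],[1,99]))
    if n=="top":
        m=(z>97)&(z<115)&(x>350)&(x<700)&(abs(y)<250)
        k,l,st,ce=cv2.connectedComponentsWithStats(m.astype(np.uint8))
        for i in range(1,k):
            if st[i,4]>15: print(st[i],rect(W,l==i),np.median(z[l==i]))
    for lo,hi in[(10,28),(28,34),(60,85)]:
        m=(z>lo)&(z<hi)&(y>260)&(y<450)&(x>350)&(x<560)
        print("scr",lo,m.sum(),rect(W,m) if m.sum()>5 else 0)
    m=(z>10)&(z<250)&(y<-250)&(y>-480)&(x>400)&(x<600)
    if n=="top":
        for lo in range(5,200,15):
            q=m&(z>lo)&(z<lo+15)
            if q.sum(): print("st",lo,q.sum(),W[q].mean(0).round(1),np.ptp(W[q],axis=0).round(1))
img=cv2.imread("pics/top0.png"); cv2.imwrite("pics/t1.png",cv2.resize(img[170:340,240:440],None,fx=4,fy=4,interpolation=2)[:600])
img=cv2.imread("pics/scene0.png"); cv2.imwrite("pics/s1.png",cv2.resize(img[180:360,190:400],None,fx=3.3,fy=3.3,interpolation=2)[:600])
E
```

```text
top bench z 1.2067462022882864
plate 15124 91.136201059124 ((560.744873046875, -36.58076477050781), (213.14691162109375, 356.9795837402344), 4.675787925720215)
[450.67437126 664.15587192] [-211.13184595  132.59130599]
[369 178  35  64 260] ((615.8438110351562, -161.3412322998047), (148.83787536621094, 52.57663345336914), 26.035966873168945) 98.73876314759195
[320 180  49   8 178] ((661.7100830078125, -54.32200241088867), (11.85771656036377, 101.34410095214844), 4.374661922454834) 98.62849513450374
[257 183  62   9 227] ((652.8840942382812, 64.18955993652344), (11.888569831848145, 128.7162628173828), 3.90557861328125) 98.65216384791734
[248 187   8  33  94] ((616.844482421875, 139.7769317626953), (14.86666202545166, 69.05953216552734), 89.32408142089844) 98.79137698020293
[375 202  18  22 282] ((597.4617919921875, -135.09893798828125), (41.26286697387695, 29.241191864013672), 13.03278636932373) 106.20839841705003
[311 208  13  13 116] ((592.681884765625, 1.055185317993164), (23.56056785583496, 24.340866088867188), 75.16969299316406) 104.1075402563747
[249 221   7  67 183] ((509.939453
[... 1466 characters left out ...]
 41 [ 511.3 -350.6  147.8] [29.  19.1 14.4]
st 155 161 [ 503.4 -356.8  164.9] [30.1 23.6 14.6]
st 170 25 [ 507.1 -359.5  170.8] [14.  17.5  3. ]
scene bench z -0.843281901218063
plate 10848 89.07273252656017 ((560.794189453125, -36.97773742675781), (215.35035705566406, 359.5008239746094), 4.809284210205078)
[452.51596385 672.13263634] [-214.16832948  136.95636594]
scr 10 306 ((467.8336181640625, 336.6951904296875), (234.63914489746094, 99.59773254394531), 38.01005554199219)
scr 28 71 ((453.40875244140625, 344.6766662597656), (224.82470703125, 90.36166381835938), 31.625532150268555)
scr 60 238 ((511.7005310058594, 387.66375732421875), (111.84574127197266, 23.43561363220215), 85.1204833984375)
```

View pics/t1.png

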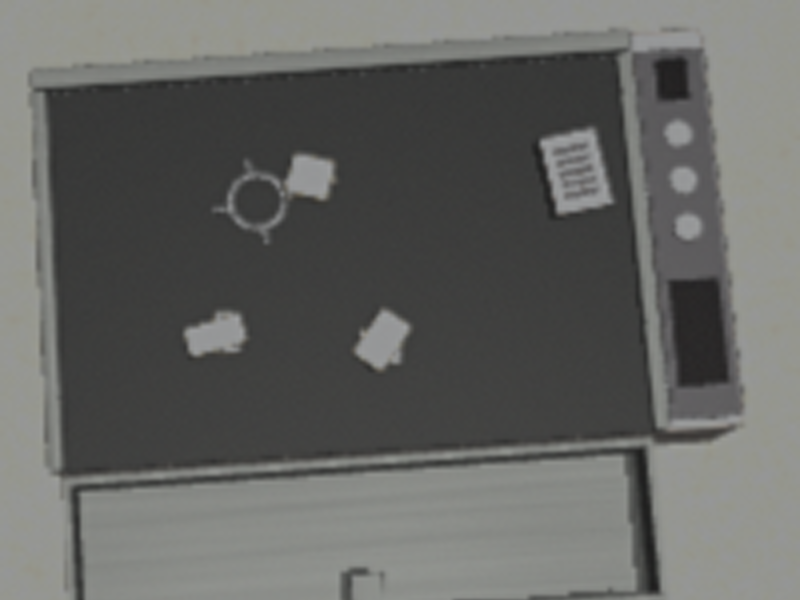

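View pics/s1.png

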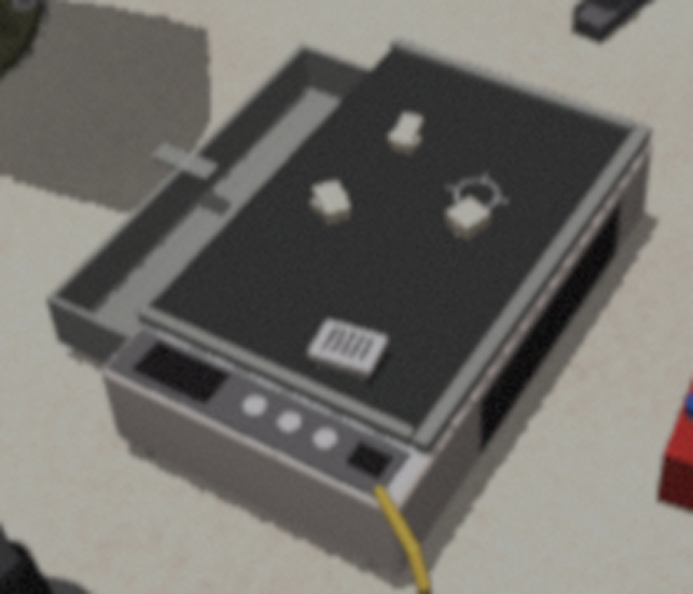

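```bash
cat >> h.py <<'E'
from scipy.spatial.transform import Rotation as R
U0=np.array([551.5,-16.4]);UY=0.0826
def toU(p):
    d=np.asarray(p)[...,:2]-U0;c,s=np.cos(UY),np.sin(UY)
    return np.stack([c*d[...,0]+s*d[...,1],-s*d[...,0]+c*d[...,1]],-1)
def fromU(q):
    q=np.asarray(q,float);c,s=np.cos(UY),np.sin(UY);return np.stack([c*q[...,0]-s*q[...,1],s*q[...,0]+c*q[...,1]],-1)+U0
E
python3 - <<'E'
from h import *
from cell import manip
s=manip.read_state();print("tool axes\n",R.from_euler('xyz',s['eef_rot']).as_matrix().round(3))
print("unit corners",fromU([[-100,-200],[115,158],[-100,-150],[-100,150]]))
for n in["top","scene"]:
    c=dict(np.load(n+"0.npz"));W=cloud(c);x,y,z=W[...,0],W[...,1],W[...,2];q=toU(W)
    off=1.2 if n=="top" else -.9
    m=(z-off>94)&(z-off<115)&(q[...,0]>-98)&(q[...,0]<92)&(abs(q[...,1])<145)
    k,l,st,ce=cv2.connectedComponentsWithStats(m.astype(np.uint8))
    for i in range(1,k):
        if st[i,4]>15: Q=q[l==i];print(n,"U x",np.percentile(Q[:,0],[0,50,100]).round(1),"y",np.percentile(Q[:,1],[0,50,100]).round(1),z[l==i].max()-off, W[l==i][:,:2].mean(0).round(1))
    hsv=c["color"].astype(int)
    pl=(abs(z-off-90)<4)&(abs(q[...,0])<95)&(abs(q[...,1])<140)
    g=hsv.mean(-1); 
    print("plate gray",np.median(g[pl]))
    rm=pl&(g>np.median(g[pl])+25)
    Q=q[rm]; print("bright",len(Q)); 
    cen=np.array([36,40]);
    # jar
    m=(z>20)&(z<200)&(y>300)&(y<520)&(x>450)&(x<760)
    k,l,st,ce=cv2.connectedComponentsWithStats(m.astype(np.uint8))
    for i in range(1,k):
        if st[i,4]>25: print(n,"obj",st[i,4],W[l==i].min(0).round(),W[l==i].max(0).round())
E
```

```text
tool axes
 [[-0.     0.285 -0.959]
 [ 0.001 -0.959 -0.285]
 [-1.    -0.001 -0.   ]]
unit corners [[ 468.34216516 -223.96872237]
 [ 653.07194965  150.54951046]
 [ 464.21685989 -174.13919441]
 [ 439.46502828  124.83797333]]
top U x [14.1 35.6 58.2] y [-138.9 -121.9 -105.7] 110.69284831796726 [ 597.2 -134.8]
top U x [30.1 42.9 60.9] y [ 1.6 14.7 28.8] 108.4299207287791 [593.2   1.9]
top U x [-58.9 -44.5 -28.3] y [-30.8 -16.1  -1.3] 106.63616330499421 [508.8 -36. ]
top U x [-45.3 -35.5 -23.1] y [52.9 66.9 83.2] 105.20667560499719 [510.7  48.2]
plate gray 61.333333333333336
bright 125
top obj 869 [638. 380.  20.] [698. 440. 134.]
top obj 930 [489. 316.  20.] [525. 466.  78.]
scene U x [-43.7 -32.4 -22.5] y [49.4 63.6 81.6] 104.90822511986451 [513.6  45. ]
scene U x [-58.2 -41.7 -27.5] y [-32.3 -20.   -1.6] 104.66022305207107 [510.8 -39.7]
scene U x [31.8 45.6 57.6] y [-1.  10.5 27.5] 105.94002587714866 [596.1  -1.7]
scene U x [15.3 38.  59.2] y [-140.1 -126.6 -107. ] 108.49912858140206 [ 599.6 -138.6]
plate gray 48.0
bright 183
scene obj 559 [490. 315.  20.] [528. 452.  74.]
scene obj 508 [641. 376.  20.] [700. 439. 130.]
```

Run:
```python
from h import *
from scipy.optimize import least_squares
c=dict(np.load("top0.npz"));p=px(c,304.25,220.2,91.2);print(p,toU(p))
c2=dict(np.load("scene0.npz"));p=px(c2,190+478/3.3,180+195/3.3,89.1);print(p,toU(p))
# stand / probe fit
for n,c,off in(("top",c,1.2),("scene",c2,-.9)):
    W=cloud(c);x,y,z=W[...,0],W[...,1],W[...,2]-off
    W=W-[0,0,off]
    m=(y<-280)&(y>-430)&(x>430)&(x<600)
    b=m&(z>8)&(z<25); 
    (cx,cy),rr=cv2.minEnclosingCircle(W[b][:,:2].astype(np.float32)); print(n,"base",cx,cy,rr,np.median(z[b]))
    h=W[m&(z>115)&(z<230)]; print(len(h),h.min(0),h.max(0))
    hh=h[h[:,2]>155];print("top part",hh.mean(0),len(hh))
    np.save(n+"_h.npy",W[m&(z>60)&(z<230)])
a=cv2.resize(c["color"][210:290,440:540],None,fx=6,fy=6,interpolation=2)
b=cv2.resize(c2["color"][300:410,150:240],None,fx=4.36,fy=4.36,interpolation=2)
cv2.imwrite("pics/st.png",np.hstack([cv2.resize(a,(400,320)),cv2.resize(b,(390,480))[:320]] ))
cv2.imwrite("pics/st_a.png",a);cv2.imwrite("pics/st_b.png",b)
```

```text
[582.94170759  28.03890019  91.2       ] [35.00098953 41.69325555]
[584.58259979  29.00669552  89.1       ] [36.71613623 42.52236761]
top base 529.7269287109375 -360.022705078125 46.272945404052734 13.918509325713831
294 [ 489.78592312 -371.36357487  116.08148815] [ 530.55493487 -347.11647883  171.87267695]
top part [ 503.78123794 -357.34885693  164.73592017] 181
scene base 530.33154296875 -362.2141418457031 46.57706069946289 14.192183291934976
527 [ 490.60296822 -372.88204276  115.16478645] [ 532.24540647 -349.56740702  171.37793861]
top part [ 509.15058095 -362.49307265  164.2204199 ] 213
```

View pics/st_b.png

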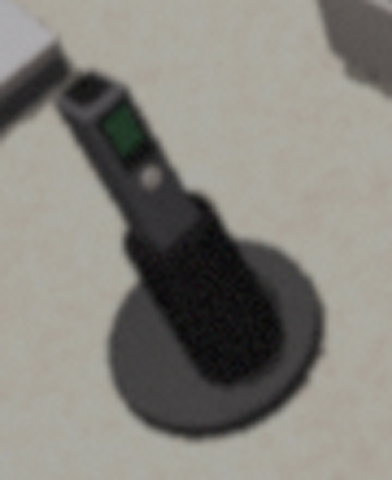

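View pics/st_a.png

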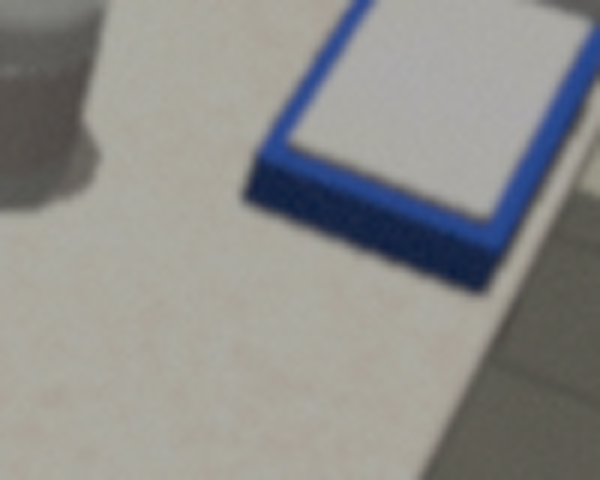

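jog_arm(series=[0, 0, 1.199, 0.3544, 0.9162, -0.044, 1, 0, 0, 1.199, 0.3544, 0.9162, -0.044, 1, 0, 0, 1.199, 0.3544, 0.9162, -0.044, 1, 0, 0, 1.199, 0.3544, 0.9162, -0.044, 1, 0, 0, 1.199, 0.3544, 0.9162, -0.044, 1, 0, 0, 1.199, 0.3544, 0.9162, -0.044, 1, 0, 0, 1.199, 0.3544, 0.9162, -0.044, 1, 0, 0, 1.199, 0.3544, 0.9162, -0.044, 1, 0, 0, 1.199, 0.3544, 0.9162, -0.044, 1, 0, 0, 1.199, 0.3544, 0.9162, -0.044, 1, 0, 0, 1.199, 0.3544, 0.9162, -0.044, 1, 0, 0, 1.199, 0.3544, 0.9162, -0.044, 1, 0, 0, 1.199, 0.3544, 0.9162, -0.044, 1, 0, 0, 1.199, 0.3544, 0.9162, -0.044, 1, 0, 0, 1.199, 0.3544, 0.9162, -0.044, 1, 0, 0, 1.199, 0.3544, 0.9162, -0.044, 1, 0, 0, 1.199, 0.3544, 0.9162, -0.044, 1, 0, 0, 1.199, 0.3544, 0.9162, -0.044, 1])

```text
clock: 2.35
eef_pos: [510.8, 388.4, 180.0]
eef_rot: [-0.763, 1.57, -2.416]
wrist_force: [0.3, 0.0, -0.6]
finger_gap: 94.1
```

```bash
cat >> h.py <<'E'
def wrist(manip,name):
    s=manip.read_state();c=manip.camera("wrist");cv2.imwrite(f"pics/{name}.png",c["color"])
    T=np.eye(4);T[:3,:3]=R.from_euler('xyz',s['eef_rot']).as_matrix();T[:3,3]=s['eef_pos'];c["pose"]=T@c["mount"]
    np.savez(name+".npz",**c);return s,c
E
python3 - <<'E'
from h import *
from cell import manip
s,c=wrist(manip,"w1");print(s['clock'],s['eef_pos'],s['joints'].round(3),s['wrist_force'])
print(R.from_euler('xyz',s['eef_rot']).as_matrix().round(3))
W=cloud(c);z=W[...,2];m=(W[...,1]>290)&(W[...,1]<480)&(W[...,0]>460)&(W[...,0]<560)
print("bench",np.nanmedian(z[(z<10)]))
for lo,hi in((15,26),(27,34),(68,78)):
    q=m&(z>lo)&(z<hi);print(lo,q.sum(),np.median(z[q]),rect(W,q))
E
```

```text
2.35 [510.78469995 388.44099497 180.02183751] [ 0.593  0.541  1.286 -0.     1.315  0.676] [ 0.30830756  0.02812895 -0.64280619]
[[-0.001  0.997 -0.083]
 [-0.001 -0.083 -0.997]
 [-1.    -0.001  0.001]]
bench 0.11368680918502605
15 945 19.927263402044787 ((510.0356750488281, 392.5180358886719), (148.36915588378906, 30.198394775390625), 85.39139556884766)
27 525 30.11651321812667 ((506.0856628417969, 392.6639099121094), (149.22665405273438, 22.468631744384766), 84.15949249267578)
68 3996 71.8417681743993 ((511.0999755859375, 392.4939270019531), (108.722412109375, 21.93415641784668), 85.08750915527344)
```

View pics/w1.png

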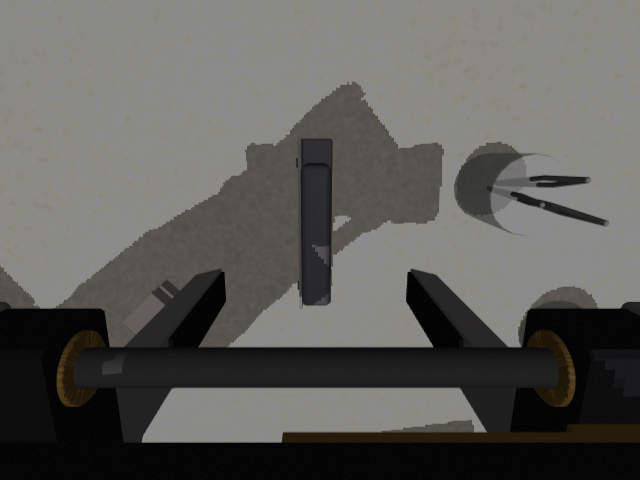

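jog_arm(series=[0, 0, 0, 0.0003, 0.004, -0.06, 1, 0, 0, 0, 0.0003, 0.004, -0.11, 1, 0, 0, 0, 0.0003, 0.004, -0.126, 1, 0, 0, 0, 0.0003, 0.004, -0.126, 1, 0, 0, 0, 0.0003, 0.004, -0.126, -1, 0, 0, 0, 0.0003, 0.004, -0.126, -1, 0, 0, 0, 0.0003, 0.004, -0.126, -1, 0, 0, 0, 0.0003, 0.004, -0.126, -1, 0, 0, 0, 0.0003, 0.004, -0.126, -1, 0, 0, 0, 0.0003, 0.004, -0.126, -1], squeeze=35)

```text
clock: 3.65
eef_pos: [511.3, 393.0, 54.4]
eef_rot: [-0.906, 1.571, -2.56]
wrist_force: [-0.7, 0.3, -0.2]
finger_gap: 37.5
```

Still closing. Wait, then lift.

jog_arm(series=[0, 0, 0, 0, 0, 0, -1, 0, 0, 0, 0, 0, 0, -1, 0, 0, 0, 0, 0, 0, -1, 0, 0, 0, 0, 0, 0, -1])

```text
clock: 4.15
eef_pos: [511.3, 393.0, 54.3]
eef_rot: [-0.997, 1.571, -2.651]
wrist_force: [-1.1, -0.3, -0.4]
finger_gap: 21.9
```

jog_arm(series=[0, 0, 0, 0, 0, 0.05, -1, 0, 0, 0, 0, 0, 0.1, -1, 0, 0, 0, 0, 0, 0.15, -1, 0, 0, 0.166, 0.1158, -0.3771, 0.15, -1, 0, 0, 0.166, 0.1158, -0.3771, 0.15, -1, 0, 0, 0.166, 0.1158, -0.3771, 0.15, -1, 0, 0, 0.166, 0.1158, -0.3771, 0.15, -1, 0, 0, 0.166, 0.1158, -0.3771, 0.15, -1, 0, 0, 0.166, 0.1158, -0.3771, 0.15, -1, 0, 0, 0.166, 0.1158, -0.3771, 0.15, -1, 0, 0, 0.166, 0.1158, -0.3771, 0.15, -1, 0, 0, 0.166, 0.1158, -0.3771, 0.15, -1, 0, 0, 0.166, 0.1158, -0.3771, 0.15, -1, 0, 0, 0.166, 0.1158, -0.3771, 0.15, -1])

```text
clock: 5.9
eef_pos: [627.0, 16.8, 204.5]
eef_rot: [1.765, 1.571, 0.279]
wrist_force: [0.5, -0.1, -1.7]
finger_gap: 22.4
```

Run:
```python
from h import *
from cell import manip
s,c=wrist(manip,"w2");print(s['clock'],s['eef_pos'],s['joints'].round(3),s['wrist_force'],s['finger_gap'])
print(R.from_euler('xyz',s['eef_rot']).as_matrix().round(3))
W=cloud(c);z=W[...,2];q=toU(W)
m=(abs(z-90)<4);print("plate z",np.median(z[m]))
m=(z>94)&(z<115);k,l,st,ce=cv2.connectedComponentsWithStats(m.astype(np.uint8))
for i in range(1,k):
    if st[i,4]>60: Q=q[l==i];print(st[i],"Ux",np.percentile(Q[:,0],[0,50,100]).round(1),"y",np.percentile(Q[:,1],[0,50,100]).round(1),np.median(z[l==i]))
```

```text
5.9 [627.02368158  16.80757877 204.54053624] [-0.032  0.488  1.307  0.     1.346 -0.116] [ 0.47715276 -0.07856371 -1.6701278 ] 22.403161069972068
[[ 0.     0.996  0.084]
 [ 0.     0.084 -0.996]
 [-1.     0.    -0.   ]]
plate z 90.03739896452316
[  54   55  297   14 3857] Ux [-98.3   3.4 101.6] y [149.7 153.7 158.2] 96.80136730007234
[ 347   56   22  219 3321] Ux [102.5 108.1 114.1] y [  2.9  88.9 157.3] 96.85462680037989
[ 143  165   36   45 1098] Ux [-44.1 -32.7 -21.8] y [54.  68.7 85.4] 100.70103126842307
[254 240  33  37 840] Ux [32.1 43.9 56.5] y [ 2.7 17.7 29.7] 102.85704855437882
[137 277  45  37 948] Ux [-58.7 -42.3 -26.9] y [-27.  -13.1  -0. ] 101.75202125761174
[343 388  14  45 517] Ux [102.2 106.9 113.2] y [-141.9 -119.8  -96.1] 96.83206585924307
[272 396  21  37 561] Ux [42.  50.9 58.8] y [-133.4 -118.7 -103.9] 104.89210523791996
```

View pics/w2.png

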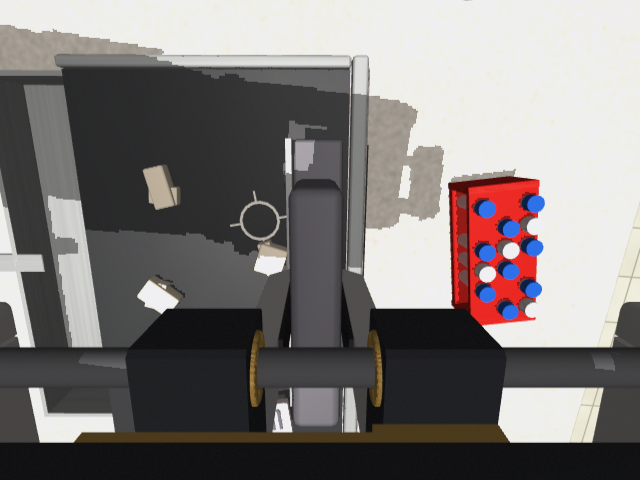

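jog_arm(series=[0, 0, 0, 0.0015, 0, -0.03, -1, 0, 0, 0, 0.0015, 0, -0.05, -1, 0, 0, 0, 0.0015, 0, -0.057, -1, 0, 0, 0, 0.0015, 0, -0.058, -1, 0, 0, 0, 0.0015, 0, -0.059, -1, 0, 0, 0, 0.0015, 0, -0.059, -1])

```text
clock: 6.7
eef_pos: [628.8, 15.9, 146.1]
eef_rot: [1.428, 1.57, -0.059]
wrist_force: [-0.0, 0.2, -1.9]
finger_gap: 21.4
```

Run:
```python
from h import *
c=dict(np.load("w2.npz"));p=px(c,260,221,90);print(p,toU(p))
W=cloud(c);print(W[221,250:270,2])
```

```text
[583.87646661  29.80569802  90.        ] [36.07833315 43.37690626]
[91.00574846 90.28711859 89.17527507 90.67302336 89.19848891 90.33318389
 89.09051136 90.74561463 88.33402801 89.9946278  89.483798   89.86471953
 89.61861551 89.82124071 90.08190578 90.31655476 89.47163566 89.48563069
 89.88241295 89.49120984]
```

jog_arm(series=[0, 0, 0, 0, 0, -0.001, -1, 0, 0, 0, 0, 0, -0.0015, -1, 0, 0, 0, 0, 0, -0.0015, -1])

```text
clock: 7.08
eef_pos: [628.7, 15.9, 144.3]
eef_rot: [1.472, 1.57, -0.016]
wrist_force: [-2.3, -1.0, 1.8]
finger_gap: 21.9
```

jog_arm(series=[0, 0, 0, -0.0075, -0.0006, 0, -1, 0, 0, 0, -0.0224, -0.0019, 0, -1, 0, 0, 0, -0.0374, -0.0031, 0, -1, 0, 0, 0, -0.0523, -0.0043, 0, -1, 0, 0, 0, -0.0673, -0.0056, 0, -1, 0, 0, 0, -0.0822, -0.0068, 0, -1, 0, 0, 0, -0.0972, -0.008, 0, -1, 0, 0, 0, -0.1121, -0.0093, 0, -1, 0, 0, 0, -0.1271, -0.0105, 0, -1, 0, 0, 0, -0.1395, -0.0116, 0, -1, 0, 0, 0, -0.1495, -0.0124, 0, -1])

```text
clock: 8.45
eef_pos: [478.8, 3.4, 144.3]
eef_rot: [1.453, 1.57, -0.035]
wrist_force: [1.3, 0.4, 3.0]
finger_gap: 21.5
```

Run:
```python
from h import *
from cell import manip
s,c=wrist(manip,"w3");print(s['clock'],s['eef_pos'],s['wrist_force'],s['finger_gap'],toU(s['eef_pos']))
print(R.from_euler('xyz',s['eef_rot']).as_matrix().round(3))
```

```text
8.45 [478.7717785    3.43305564 144.27609645] [1.25737649 0.44905728 3.03691255] 21.506509656825656 [-70.84391075  25.76595832]
[[ 0.001  0.997  0.083]
 [-0.     0.083 -0.997]
 [-1.     0.001  0.   ]]
```

View pics/w3.png

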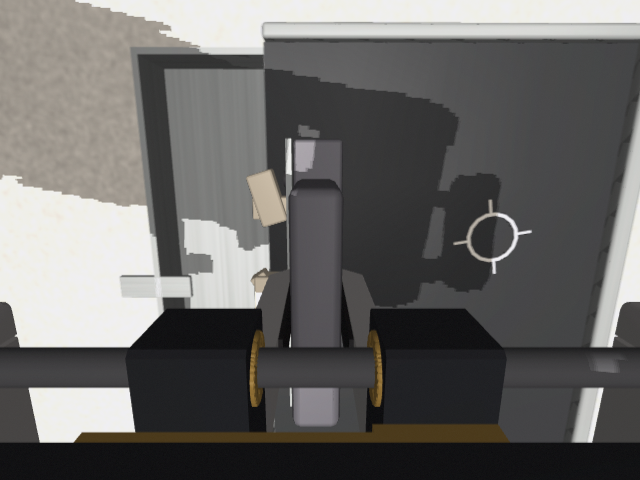

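jog_arm(series=[0, 0, 0, -0.01, -0.0008, 0, -1, 0, 0, 0, -0.02, -0.0017, 0, -1, 0, 0, 0, -0.029, -0.0024, 0, -1, 0, 0, 0, -0.029, -0.0024, 0, -1, 0, 0, 0, -0.029, -0.0024, 0, -1])

```text
clock: 9.12
eef_pos: [449.4, 1.0, 144.3]
eef_rot: [-1.543, 1.57, -3.03]
wrist_force: [-4.8, -0.3, 11.3]
finger_gap: 21.6
```

Run:
```python
from h import *
from cell import manip
s,c=wrist(manip,"w4");print(s['clock'],s['eef_pos'],s['wrist_force'],s['finger_gap'],toU(s['eef_pos']))
c=manip.camera("top");cv2.imwrite("pics/t4.png",cv2.resize(c["color"][170:340,240:440],None,fx=3.5,fy=3.5,interpolation=2))
c=manip.camera("scene");cv2.imwrite("pics/s4.png",cv2.resize(c["color"][180:360,190:400],None,fx=3.3,fy=3.3,interpolation=2)[:600])
```

```text
9.125 [449.43262662   1.02616239 144.28239176] [-4.76133743 -0.26197933 11.27083381] 21.5984136545945 [-100.28161592   25.78793038]
```

View pics/w4.png

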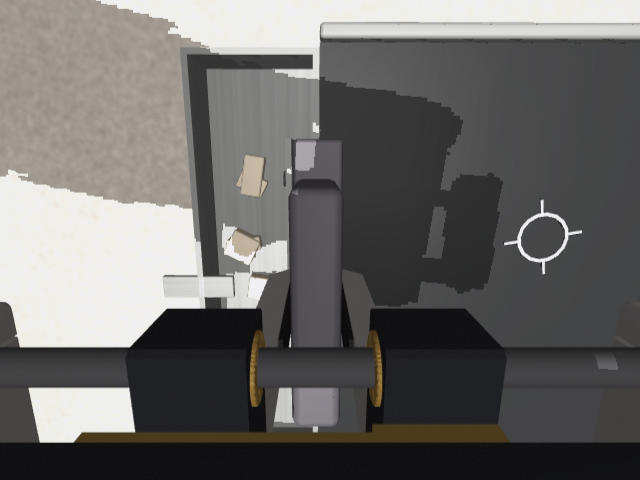

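View pics/s4.png

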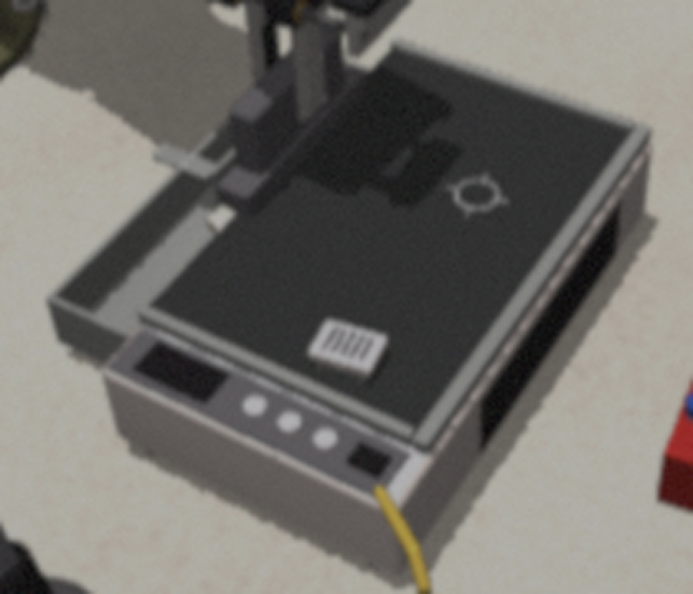

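Run:
```python
from h import *
c=dict(np.load("w4.npz"));W=cloud(c)
for u,v in((252,175),(245,242),(257,285),(260,295),(262,280),(275,200),(286,178),(316,127)): print(u,v,W[v,u].round(1),toU(W[v,u]).round(1))
```

```text
252 175 [398.7  48.1  30. ] [-146.9   76.9]
245 242 [395.7  -2.8  31.7] [-154.1   26.4]
257 285 [406.3 -37.4  30.6] [-146.4   -8.9]
260 295 [409.2 -45.3  31.5] [-144.2  -17. ]
262 280 [410.1 -32.8  30.9] [-142.3   -4.7]
275 200 [415.6  29.5  19.4] [-131.7   57. ]
286 178 [430.6  54.7 119.8] [-114.7   80.9]
316 127 [443.1  83.9  59.9] [-99.7 108.9]
```

View pics/t4.png

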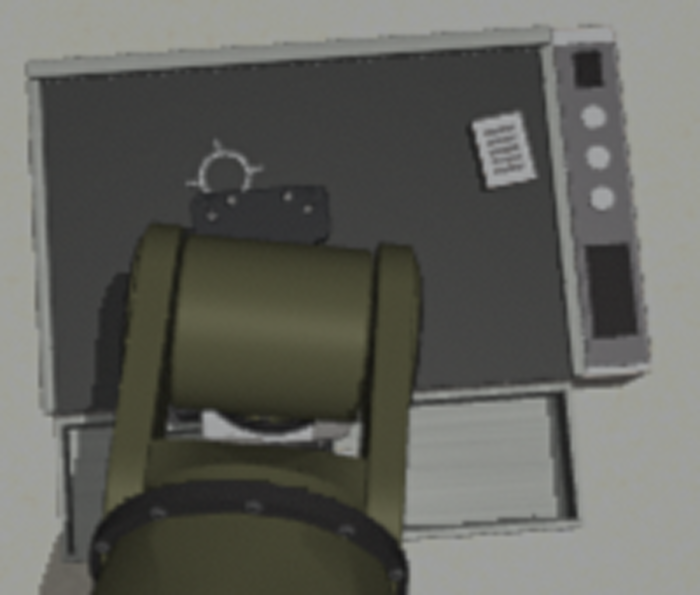

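jog_arm(series=[0, 0, 0, 0, 0, 0.03, -1, 0, 0, 0, 0.01, 0.03, 0.05, -1, 0, 0, -0.166, 0.0619, 0.392, 0.05, -1, 0, 0, -0.166, 0.0619, 0.392, 0.05, -1, 0, 0, -0.166, 0.0619, 0.392, 0.05, -1, 0, 0, -0.166, 0.0619, 0.392, 0.05, -1, 0, 0, -0.166, 0.0619, 0.392, 0.05, -1, 0, 0, -0.166, 0.0619, 0.392, 0.05, -1, 0, 0, -0.166, 0.0619, 0.392, 0.05, -1, 0, 0, -0.166, 0.0619, 0.392, 0.05, -1, 0, 0, -0.166, 0.0619, 0.392, 0, -1, 0, 0, -0.166, 0.0619, 0.392, -0.05, -1, 0, 0, -0.166, 0.0619, 0.392, -0.08, -1, 0, 0, -0.166, 0.0619, 0.392, -0.086, -1, 0, 0, -0.166, 0.0619, 0.392, -0.0885, -1, 0, 0, -0.166, 0.0619, 0.392, -0.0895, -1, 0, 0, -0.166, 0.0619, 0.392, -0.0895, -1])

```text
clock: 11.4
eef_pos: [512.4, 393.2, 55.5]
eef_rot: [2.24, 1.569, 0.586]
wrist_force: [-0.6, -0.5, -1.0]
finger_gap: 21.7
```

jog_arm(series=[0, 0, 0, 0, 0, -0.0005, -1, 0, 0, 0, 0, 0, -0.001, -1, 0, 0, 0, 0, 0, -0.001, -1])

```text
clock: 11.78
eef_pos: [512.2, 393.3, 54.4]
eef_rot: [2.197, 1.57, 0.544]
wrist_force: [-2.7, -1.3, 4.9]
finger_gap: 21.8
```

jog_arm(series=[0, 0, 0, 0, 0, 0, 0, 0, 0, 0, 0, 0, 0, 0.3, 0, 0, 0, 0, 0, 0.03, 1, 0, 0, 0, 0, 0, 0.08, 1, 0, 0, 0, 0, 0, 0.14, 1, 0, 0, -1.488, -0.012, -0.753, 0.256, 1, 0, 0, -1.488, -0.012, -0.753, 0.256, 1, 0, 0, -1.488, -0.012, -0.753, 0.256, 1, 0, 0, -1.488, -0.012, -0.753, 0.256, 1, 0, 0, -1.488, -0.012, -0.753, 0.256, 1, 0, 0, -1.488, -0.012, -0.753, 0.256, 1, 0, 0, -1.488, -0.012, -0.753, 0.256, 1, 0, 0, -1.488, -0.012, -0.753, 0.256, 1, 0, 0, -1.488, -0.012, -0.753, 0.256, 1, 0, 0, -1.488, -0.012, -0.753, 0.256, 1, 0, 0, -1.488, -0.012, -0.753, 0.256, 1, 0, 0, -1.488, -0.012, -0.753, 0.256, 1, 0, 0, -1.488, -0.012, -0.753, 0.256, 1, 0, 0, -1.488, -0.012, -0.753, 0.256, 1, 0, 0, -1.488, -0.012, -0.753, 0.256, 1])

```text
clock: 14.28
eef_pos: [500.4, -358.5, 309.5]
eef_rot: [-1.533, 1.571, 1.61]
wrist_force: [-0.6, -0.3, -0.1]
finger_gap: 94.1
```

Run:
```python
from h import *
from cell import manip
s,c=wrist(manip,"w5");print(s['clock'],s['eef_pos'],s['joints'].round(3),s['wrist_force'],s['finger_gap'])
print(R.from_euler('xyz',s['eef_rot']).as_matrix().round(3))
W=cloud(c);z=W[...,2]
m=(W[...,0]>430)&(W[...,0]<600)&(W[...,1]<-280)&(W[...,1]>-430)
for lo,hi in((10,30),(65,85),(85,105),(110,125),(125,140),(140,155),(155,162),(162,180)):
    q=m&(z>lo)&(z<hi)
    if q.sum()>10: print(lo,q.sum(),W[q].mean(0).round(1),rect(W,q))
c=manip.camera("top");np.savez("top5.npz",**c);cv2.imwrite("pics/t5.png",c["color"])
```

```text
14.275 [ 500.39467326 -358.47903873  309.45111101] [-0.681  0.407  1.184  0.     1.551  0.888] [-0.5519227  -0.34992251 -0.11067189] 94.0642814564308
[[-0.     0.001 -1.   ]
 [ 0.    -1.    -0.001]
 [-1.    -0.     0.   ]]
10 2352 [ 535.9 -359.5   14.3] ((531.5679931640625, -359.4425964355469), (90.42588806152344, 86.93309020996094), 89.88518524169922)
65 228 [ 546.5 -360.    75.3] ((543.5855102539062, -359.56341552734375), (19.578432083129883, 38.941253662109375), 0.6833159327507019)
85 655 [ 533.4 -359.6   92.7] ((529.2160034179688, -359.79345703125), (39.613704681396484, 35.84706115722656), 88.3986587524414)
110 132 [ 530.  -360.   117.1] ((529.6353149414062, -359.6433410644531), (21.399085998535156, 5.844236850738525), 86.10905456542969)
125 164 [ 525.7 -359.2  132.4] ((525.3389892578125, -359.1398620605469), (21.434274673461914, 7.626330852508545), 89.68109130859375)
140 180 [ 521.2 -359.   147.6] ((520.1917114257812, -359.2079162597656), (22.006425857543945, 8.300605773925781), 87.93612670898438)
155 152 [ 509.4 -358.9  159.3] ((505.35040283203125, -358.4682922363281), (21.835535049438477, 29.86946678161621), 87.41021728515625)
162 702 [ 505.8 -358.5  166.3] ((504.47418212890625, -358.30181884765625), (21.793581008911133, 26.51817512512207), 84.06695556640625)
```

View pics/w5.png

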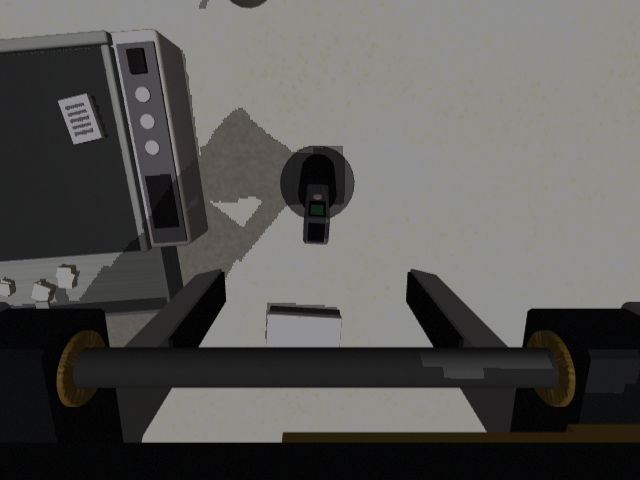

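View pics/t5.png

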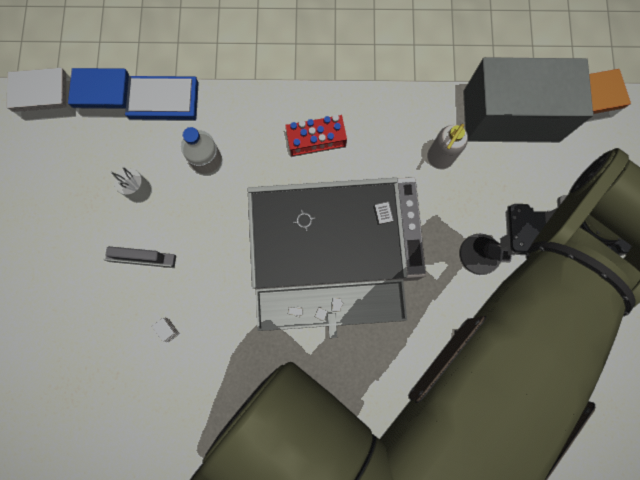

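jog_arm(series=[-0.006, -0.3, -0.04, -0.0118, 0.0007, -0.0974, 0.2, -0.006, -0.3, -0.04, -0.0118, 0.0007, -0.0974, 0.2, -0.006, -0.3, -0.04, -0.0118, 0.0007, -0.0974, 0.2, -0.006, -0.3, -0.04, -0.0118, 0.0007, -0.0974, 0.2, -0.006, -0.3, -0.04, 0.0, 0.0002, -0.1356, 0.2, -0.006, -0.3, -0.04, 0.008, -0.0001, -0.162, 0.2, -0.006, -0.3, -0.04, 0.0118, -0.0003, -0.1738, 0.2, -0.006, -0.3, -0.04, 0.0118, -0.0003, -0.1738, 0.2])

```text
clock: 15.38
eef_pos: [512.7, -360.3, 136.5]
eef_rot: [3.14, 1.27, -0.041]
wrist_force: [-0.5, -1.3, -0.2]
finger_gap: 56.0
```

Run:
```python
from h import *
from cell import manip
s,c=wrist(manip,"w6");print(s['clock'],s['eef_pos'],s['joints'].round(3),s['wrist_force'],s['finger_gap'])
print(R.from_euler('xyz',s['eef_rot']).as_matrix().round(3))
W=cloud(c);M=R.from_euler('xyz',s['eef_rot']).as_matrix();L=(W-s['eef_pos'])@M
m=(abs(L[...,1])<22)&(abs(L[...,2])<30)&(L[...,0]>-60)&(L[...,0]<60)
for a in range(-40,50,10):
    q=m&(L[...,0]>=a)&(L[...,0]<a+10)
    if q.sum()>5: print(a,q.sum(),np.percentile(L[q],[2,50,98],axis=0).round(1).tolist())
```

```text
15.375 [ 512.72804252 -360.31305285  136.46769675] [-0.749  0.433  1.583  0.246  0.91   0.731] [-0.49600712 -1.30700018 -0.21259295] 55.98793441840362
[[ 0.296 -0.039 -0.954]
 [-0.012 -0.999  0.038]
 [-0.955  0.    -0.296]]
-40 1701 [[-33.5, -10.4, -9.7], [-32.0, -1.2, -2.5], [-30.1, 7.8, 5.2]]
-30 1215 [[-30.0, -12.2, -12.2], [-28.4, -1.5, -10.2], [-20.5, 9.4, 6.1]]
-20 426 [[-19.8, -11.4, -12.5], [-15.4, -1.2, -11.9], [-10.2, 9.0, -8.9]]
-10 343 [[-9.8, -11.5, -12.3], [-5.3, -0.9, -11.7], [-0.3, 9.2, -8.8]]
0 304 [[0.2, -11.4, -12.7], [5.9, -1.4, -11.3], [9.8, 9.0, -8.6]]
10 224 [[10.2, -11.7, -12.8], [14.0, -1.4, -11.0], [19.6, 9.1, -8.4]]
20 216 [[20.5, -11.4, -11.3], [24.8, -1.0, -11.0], [29.7, 9.0, -9.0]]
30 194 [[30.2, -11.2, -11.4], [34.8, -1.0, -11.0], [39.8, 9.0, -9.2]]
40 1329 [[41.5, -19.7, -17.1], [47.5, -0.5, -8.2], [49.2, 17.3, 10.8]]
```

View pics/w6.png

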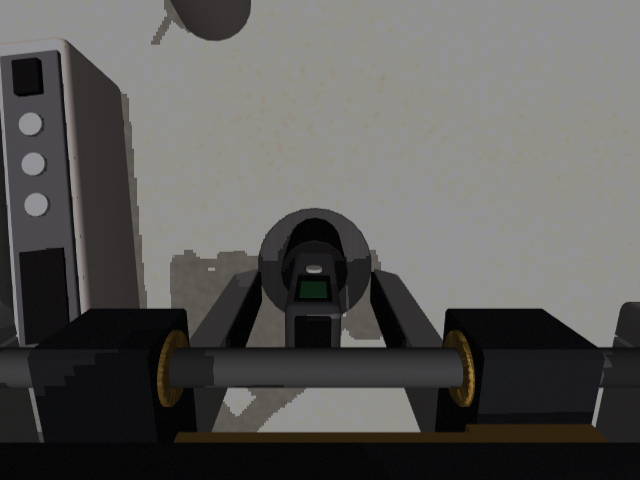

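jog_arm(series=[0, 0, 0, -0.0005, 0.0012, 0, -1, 0, 0, 0, -0.0005, 0.0012, 0, -1, 0, 0, 0, -0.0005, 0.0012, 0, -1, 0, 0, 0, -0.0005, 0.0012, 0, -1, 0, 0, 0, -0.0005, 0.0012, 0, -1, 0, 0, 0, -0.0005, 0.0012, 0, -1, 0, 0, 0, -0.0005, 0.0012, 0, -1], squeeze=35)

```text
clock: 16.3
eef_pos: [511.3, -359.1, 135.9]
eef_rot: [3.141, 1.271, -0.041]
wrist_force: [-3.7, -0.3, 4.6]
finger_gap: 21.6
```

jog_arm(series=[0, 0, 0, -0.003, 0.0001, 0.0096, -1, 0, 0, 0, -0.0089, 0.0004, 0.0287, -1, 0, 0, 0, -0.0163, 0.0007, 0.0525, -1, 0, 0, 0, -0.0237, 0.001, 0.0764, -1, 0, 0, 0, -0.0296, 0.0012, 0.0955, -1, 0, 0, 0, -0.0296, 0.0012, 0.0955, -1])

```text
clock: 17.05
eef_pos: [481.7, -358.2, 233.6]
eef_rot: [3.134, 1.268, -0.048]
wrist_force: [0.6, -1.1, -0.9]
finger_gap: 21.7
```

Run:
```python
from h import *
from cell import manip
s,c=wrist(manip,"w7");print(s['clock'],s['eef_pos'],s['wrist_force'],s['finger_gap'])
c=manip.camera("scene");cv2.imwrite("pics/s7.png",c["color"])
```

```text
17.05 [ 481.6846045  -358.18123219  233.57211066] [ 0.61515962 -1.103811   -0.88065079] 21.70776516724025
```

View pics/s7.png

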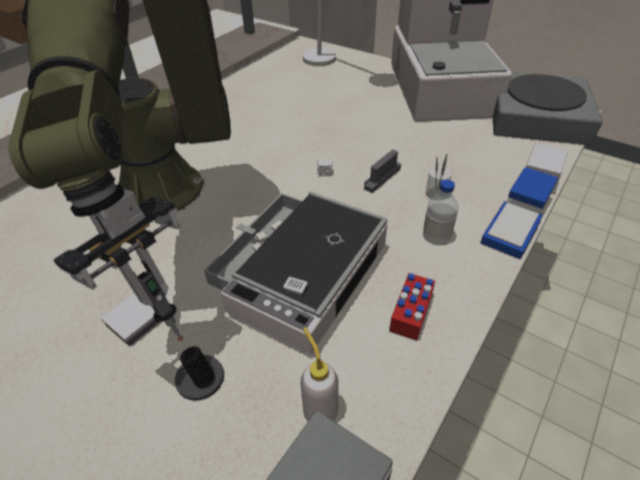

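View pics/w7.png

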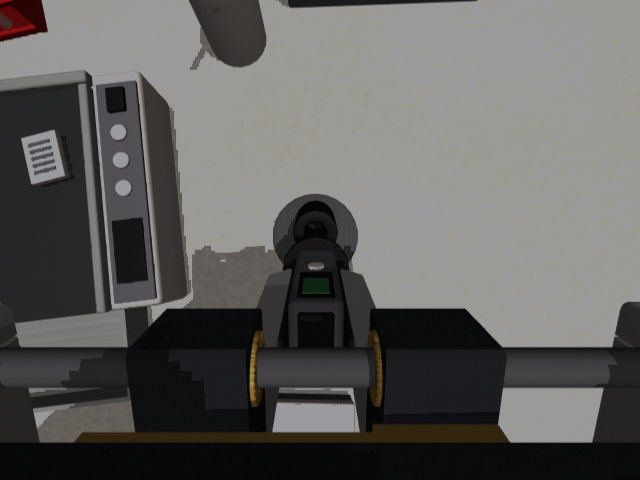

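jog_arm(series=[0.006, 0.15, 0, 0, 0, 0.02, -1, 0.012, 0.2998, 0, 0.01, 0.03, 0.0264, -1, 0.012, 0.2998, 0, 0.102, 0.3874, 0.0264, -1, 0.012, 0.2998, 0, 0.102, 0.3874, 0.0264, -1, 0.012, 0.2998, 0, 0.102, 0.3874, 0.0264, -1, 0.012, 0.2998, 0, 0.102, 0.3874, 0.0264, -1, 0.012, 0.2998, 0, 0.102, 0.3874, 0.0264, -1, 0.012, 0.2998, 0, 0.102, 0.3874, 0.0264, -1, 0.012, 0.2998, 0, 0.102, 0.3874, 0.0264, -1, 0.012, 0.2998, 0, 0.102, 0.3874, 0.0264, -1, 0.012, 0.2998, 0, 0.102, 0.3874, 0.0264, -1, 0.012, 0.2998, 0, 0.102, 0.3874, 0.0264, -1])

```text
clock: 18.65
eef_pos: [583.6, 28.6, 257.5]
eef_rot: [0.983, 1.571, -2.201]
wrist_force: [-0.3, -0.0, -1.0]
finger_gap: 21.6
```

Run:
```python
from h import *
from cell import manip
s,c=wrist(manip,"w8");print(s['clock'],s['eef_pos'],s['joints'].round(3),s['wrist_force'],s['finger_gap'])
print(R.from_euler('xyz',s['eef_rot']).as_matrix().round(3))
W=cloud(c);M=R.from_euler('xyz',s['eef_rot']).as_matrix();L=(W-s['eef_pos'])@M
m=(abs(L[...,1])<22)&(abs(L[...,2])<30)
for a in range(-40,130,10):
    q=m&(L[...,0]>=a)&(L[...,0]<a+10)
    if q.sum()>5: print(a,q.sum(),np.percentile(L[q],[2,50,98],axis=0).round(1).tolist())
c=manip.camera("scene");np.savez("scene8.npz",**c);cv2.imwrite("pics/s8.png",cv2.resize(c["color"][100:300,220:420],None,fx=3,fy=3,interpolation=2))
c=manip.camera("top");np.savez("top8.npz",**c);cv2.imwrite("pics/t8.png",cv2.resize(c["color"][130:330,200:440],None,fx=3,fy=3,interpolation=2))
```

```text
18.65 [583.63627597  28.58561911 257.54010228] [-0.014  0.355  1.371 -0.     1.415  1.599] [-0.31251176 -0.04090078 -1.03238927] 21.61019027946882
[[-0.    -0.042 -0.999]
 [-0.    -0.999  0.042]
 [-1.     0.     0.   ]]
-40 2777 [[-39.4, -18.5, -11.5], [-32.4, -0.1, -5.8], [-30.1, 18.1, 5.1]]
-30 1681 [[-29.9, -20.8, -13.8], [-27.2, -0.0, -10.0], [-20.5, 20.7, 5.5]]
-20 884 [[-19.8, -21.1, -13.9], [-15.4, -0.0, -10.1], [-10.2, 21.2, -8.2]]
-10 725 [[-9.9, -21.1, -13.8], [-5.3, -0.0, -10.1], [-0.2, 21.2, -8.2]]
0 613 [[0.2, -21.2, -14.1], [5.2, -0.0, -10.0], [9.8, 21.0, -8.2]]
10 391 [[10.2, -19.4, -14.4], [13.6, 0.0, -11.9], [19.7, 19.2, -8.1]]
20 210 [[20.2, -10.2, -13.1], [24.9, -0.2, -12.6], [29.3, 10.0, -10.7]]
30 188 [[30.3, -10.5, -13.0], [34.6, 0.0, -12.6], [39.4, 10.0, -10.4]]
40 1049 [[41.1, -18.3, -18.9], [47.2, -0.5, -12.5], [49.1, 17.9, -0.5]]
50 42 [[50.1, -16.9, -19.7], [51.1, 0.3, -18.1], [52.6, 16.4, -8.8]]
```

View pics/w8.png

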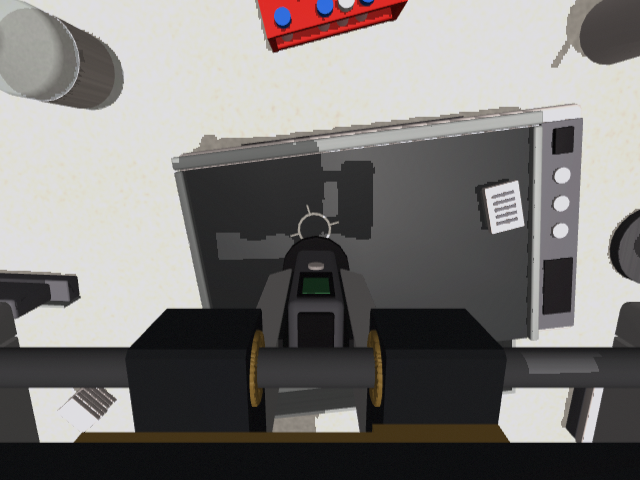

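View pics/s8.png

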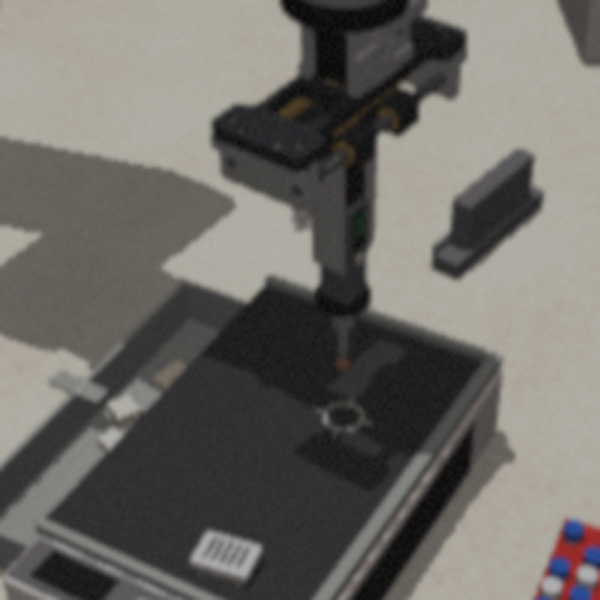

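jog_arm(series=[0, 0, 0, 0, 0.0005, -0.025, -1, 0, 0, 0, 0, 0.0005, -0.04, -1, 0, 0, 0, 0, 0.0005, -0.048, -1, 0, 0, 0, 0, 0.0005, -0.05, -1, 0, 0, 0, 0, 0.0005, -0.05, -1])

```text
clock: 19.42
eef_pos: [583.9, 30.1, 208.0]
eef_rot: [3.127, 1.57, -0.055]
wrist_force: [0.2, -0.0, -1.8]
finger_gap: 21.4
```

Run:
```python
from h import *
from cell import manip
c=dict(np.load("w8.npz"));print("ring w8",px(c,314,228.5,90))
s,c=wrist(manip,"w9");print(s['clock'],s['eef_pos'],s['wrist_force'],s['finger_gap'])
c=manip.camera("scene");np.savez("scene9.npz",**c);cv2.imwrite("pics/s9.png",cv2.resize(c["color"][180:280,280:390],None,fx=6,fy=6,interpolation=2))
o=np.linalg.inv(c["pose"]);
def pr(p):
    q=o[:3,:3]@np.array(p)+o[:3,3];return (q[0]/q[2]*c["fx"]+c["cx"]-280)*6,(q[1]/q[2]*c["fy"]+c["cy"]-180)*6
x,y,z=s['eef_pos'];print("pred tip",pr([x,y,z-114]),"pred ring",pr([583.7,29.2,90]))
```

```text
ring w8 [583.61476471  30.24806744  90.        ]
19.425 [583.91404999  30.08244037 207.9997147 ] [ 0.21367283 -0.03176834 -1.79088701] 21.442226768869553
pred tip (np.float64(329.21286259498515), np.float64(342.7460010791658)) pred ring (np.float64(327.40513878937907), np.float64(351.6064353190946))
```

View pics/s9.png

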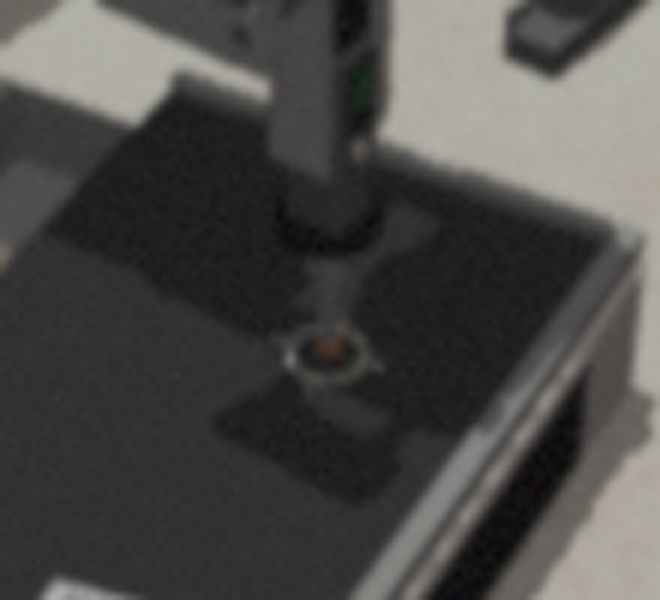

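jog_arm(series=[0, 0, 0, 0, 0, -0.002, -1, 0, 0, 0, 0, 0, -0.004, -1, 0, 0, 0, 0, 0, -0.006, -1, 0, 0, 0, 0, 0, -0.006, -1, 0, 0, 0, 0, 0, -0.006, -1])

```text
clock: 20.15
eef_pos: [583.8, 30.1, 201.7]
eef_rot: [-3.095, 1.57, 0.006]
wrist_force: [-0.0, -0.9, 2.0]
finger_gap: 22.0
```

Run:
```python
from cell import manip
import numpy as np
F=[]
for i in range(4):
    s=manip.read_state();F.append(s['wrist_force']);manip.camera("top")
print(s['clock'],s['eef_pos'],np.array(F).round(2))
```

```text
20.3 [583.83169014  30.09025494 201.68855966] [[-0.05 -0.88  1.99]
 [ 1.15  0.51  1.4 ]
 [ 1.33 -0.8   1.92]
 [ 1.07 -0.    1.87]]
```

jog_arm(series=[0, 0, 0, 0, 0, -0.001, -1, 0, 0, 0, 0, 0, -0.0015, -1, 0, 0, 0, 0, 0, -0.0015, -1])

```text
clock: 20.72
eef_pos: [583.8, 30.1, 200.1]
eef_rot: [3.078, 1.571, -0.105]
wrist_force: [1.0, -0.2, 2.4]
finger_gap: 21.8
```

```bash
cat > f.py <<'E'
from cell import manip
import numpy as np
F=[];P=[]
for i in range(20):
    s=manip.read_state();F.append(s['wrist_force']);P.append(s['eef_pos']);manip.camera("top")
print(s['clock'],np.mean(P,0).round(2),np.mean(F,0).round(2),np.std(F,0).round(2)/4.4)
E
python3 f.py
```

```text
21.675 [583.78  30.08 200.09] [ 1.46 -0.03  2.4 ] [0.09772727 0.125      0.13636364]
```

jog_arm(series=[0, 0, 0, 0, 0, 0.004, -1, 0, 0, 0, 0, 0, 0.008, -1, 0, 0, 0, 0, 0, 0.01, -1, 0, 0, 0, 0, 0, 0.01, -1, 0, 0, 0, 0, 0, 0.01, -1])

```text
clock: 22.35
eef_pos: [583.6, 30.1, 209.8]
eef_rot: [0.088, 1.57, -3.094]
wrist_force: [-0.1, 0.1, -0.4]
finger_gap: 21.9
```

```bash
python3 f.py; python3 -c "
from h import *
from cell import manip
wrist(manip,'w10')"
```

```text
23.3 [583.71  30.09 209.99] [-0.04 -0.05 -1.14] [0.07727273 0.09318182 0.10909091]
```

View pics/w10.png

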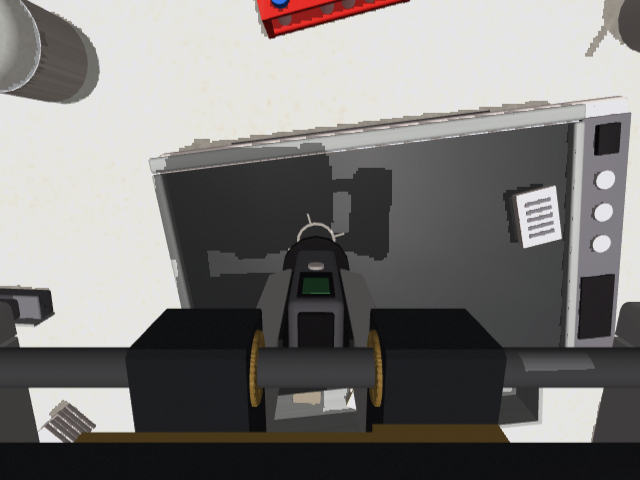

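jog_arm(series=[0, 0, 0, 0, -0.0005, -0.004, -1, 0, 0, 0, 0, -0.0005, -0.007, -1, 0, 0, 0, 0, -0.0005, -0.009, -1, 0, 0, 0, 0, -0.0005, -0.0102, -1, 0, 0, 0, 0, -0.0005, -0.0102, -1, 0, 0, 0, 0, -0.0005, -0.0102, -1])

```text
clock: 24.15
eef_pos: [583.8, 29.5, 200.0]
eef_rot: [2.857, 1.57, -0.325]
wrist_force: [-0.9, -1.1, 1.9]
finger_gap: 21.8
```

```bash
python3 f.py
python3 - <<'E'
from h import *
from cell import manip
s=manip.read_state();print(R.from_euler('xyz',s['eef_rot']).as_matrix().round(3).tolist(),s['finger_gap'])
c=manip.camera("scene");cv2.imwrite("pics/s11.png",cv2.resize(c["color"][180:280,280:390],None,fx=6,fy=6,interpolation=2));cv2.imwrite("pics/s11f.png",c["color"])
E
```

```text
25.1 [583.77  29.56 199.9 ] [ 0.05 -0.75  2.7 ] [0.08636364 0.12045455 0.12272727]
[[0.0, -0.041, -0.999], [-0.0, -0.999, 0.041], [-1.0, 0.0, -0.0]] 21.64132902391321
```

View pics/s11.png

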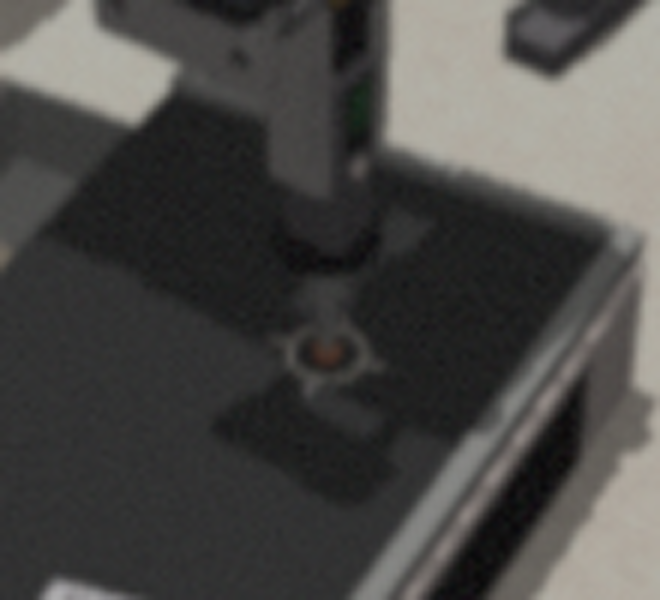

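View pics/s11f.png

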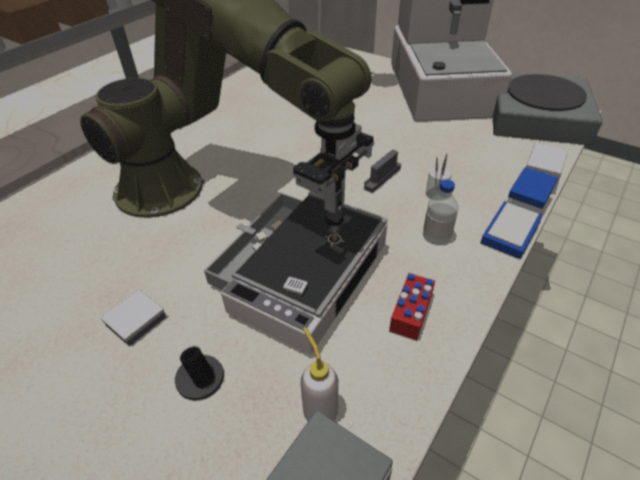

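```bash
python3 -c "
from cell import manip
print(manip.sign_off())"
```

```text
the job is handed in; nothing more can be done
None
```

The job is done and handed in at about 25 s of the 67 s allowed. The probe is still held upright on the plate.

- **Chips:** One sweep of the scraper pushed all three chips over the front edge. They were seen in the tray afterwards, with their tops at about 31 mm above the bench.
- **Scraper:** It stands on the bench within a millimetre or two of where it started. The mould and the other objects looked unmoved in the last pictures.
- **Probe position:** I drew the probe out along its axis and set it upright inside the ring. By the tool pose the tip is within about 1 mm of the ring's centre, and the last picture shows the copper tip centred in the ring.
- **Tip pressure:** The two checks on how far the tip is pushed in disagree. The wrist force, 3.8 N above the unloaded reading, gives about 5.7 mm. The tool height, taking the grip as 114 mm above the tip, gives about 4.1 mm. Half in is 5 mm, so I left it between the two.

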